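# Turn the rinsed steel cup mouth up

## Task

The middle-sized straight steel cup has been left to drain bottom-up on the grey board, next to a narrow taller beaker and a low wide bowl. Turn it over for use: first lay it on its side lengthways between the two rods of the little steel rest and let go of it, then take hold of it afresh, turn it the rest of the way and leave it standing mouth up in the round recess of the wooden stand.

Things in the scene. Friction and masses are not known exactly. Their poses are not given: they have to be found in the camera images.
- cup: Straight round steel cup, 48 mm across, 60 mm tall, wall 3 mm, 0.13 kg. Origin: middle of the cup on its axis, 30 mm from either end; z points from closed bottom to open mouth. Starts bottom-up (z down) on the 20 mm high grey board. The narrow tall beaker (34 mm across, 85 tall) and wide low bowl (70 across, 32 tall), also bottom-up there about 105 mm apart, in any order, are not wanted.
- rest: Fixed steel rest: two level parallel rods 100 mm long, 8 mm thick, centres 28 mm apart and 34 mm above the table, on a 60 by 110 by 6 mm base plate. Origin at table level under the middle of the rods; y runs along the rods. The cup lying along the rods has its axis 58 mm above the table and cannot roll; the rods and their 36 mm wide posts are narrower than the cup, so fingers can straddle them.
- stand: Fixed round wooden stand, 100 mm across and 20 mm high, with a flat round recess in its top, 72 mm across and 4 mm deep. Its origin is the centre of its underside at table level, z up; the recess floor is 16 mm above it, so the middle of the cup stands 46 mm above it.
Mind the look-alikes: they are no part of the job. Leave any orange or red look-alike of the cup alone.

How it is judged:
By the outcome, as a careful person would: the job done as asked, in the order asked, and still so for the second after the job is handed in, with the robot touching nothing.
It also fails if it takes over 69 s, if anything falls off the work surface, if the arm or the gripper's body presses on something with over 40 N, if the wrist force passes 120 N, or if a joint passes its speed limit or range.

## Robot

A 6-joint arm with a two-finger parallel gripper is mounted at the origin on the work surface. World frame = base frame: x ahead of the robot, y to its left, z up, the work surface at z = 0. Lengths are in m, angles in degrees, forces in N, time in s.
With the tool pointing down it reaches from about 0.25 to 0.725 m from the base axis. Payload 9.7 kg.
Tool frame: the origin (TCP) lies at the very end of the fingers, on their centre line; the grasp point (between the pads) lies 19 mm behind it; z points along the fingers, y is the direction in which the jaws open and shut (so a half turn about z gives the same grasp; the last joint's range is limited). The gripper opens to 85 mm and grips with 20 to 120 N. Pads are 22 mm wide; open, the fingers measure 114 mm over their backs; the gripper's body (76 mm by 85 mm) begins 54 mm behind the grasp point. The pads swing forward as they close: fully open they stand 13 mm farther back than shut.
Start: joints at [-73.396, 4.979, 10.078, 95.1, 0, 90], TCP at [0.157, -0.527, 0.231] pointing down, gripper open.
Joint ranges: [-179.16, 179.16], [-48.56, 103.87], [-65.8, 70.77], [-126.05, 130.52], [-82.76, 87.17], [-180, 180]. Speed limits (degrees/s): [127.2, 127.2, 147.25, 180, 180, 180].

## Interface

Orientations are given as [roll, pitch, yaw] about the fixed x, y, z axes, in that order (R = Rz(yaw) Ry(pitch) Rx(roll)).
In Python, from workcell import bot gives the robot as it stands.
- The arm moves only by the shell command python3 -m pendant 'ROWS' [FORCE]. ROWS is JSON, a list that holds one entry, the list of rows, each a list of 7 numbers: the shift along the tool's x, y, z in cm, then the turn, a rotation vector about the tool's x, y, z in rad, then the opening in per cent of the stroke, from 0 (shut) to 100 (fully open). In form: [[[dx, dy, dz, ax, ay, az, gripper], ...]]. A call has 1 to 5 rows; each row shifts and turns the pose as measured when the row begins, along the tool's axes as they then stand; what a row does not reach is not made up. A row lasts 1/12 s, in which the tool goes at most 41.7 mm and 7.16 degrees, less where a joint would pass 70% of its speed; a pose out of reach is approached as far as the arm can. A call with a gripper value outside its range is refused whole. The fingers move at their own pace and stop on an object; FORCE is the grip in N (left out, the last holds). Time passes only in rows, so rows that do not move let the fingers close. It gives the time, the measured TCP pose, the force and the opening at its end, in the units of the state.
- bot.get_obs(): the state, without advancing time (a new reading comes with each control period).
- bot.camera(name): name is "scene" or "top" or "wrist"; returns the picture (480x640x3 uint8, red, green, blue); there is no depth.
- bot.get_calibration(name): a dict with "intrinsics" (3x3 intrinsics, pixels), "D" ([k1, k2, p1, p2, k3] as OpenCV has them; the pictures are not rectified), "pose" (4x4, takes a point from camera to world coordinates); the wrist camera has in their place "T_tool_cam" (4x4, takes a point from camera to tool coordinates, whose origin is the TCP and whose axes are the flange's). Camera axes: x right, y down, z forward; pixel columns grow to the right and rows downward; lengths in m; the calibration is good to about 2 mm. A picture is of the moment at which its call begins: read the wrist's pose just before it. get_calibration takes no time and is no camera call.
- bot.job_done(): hands the job in, once; it reports no verdict.
Trained networks look in the newest picture that a camera, given by its name, has taken for a name from the list of things; names that differ only in an ending like _2 or _b are one class to them, and where a whole thing is asked for, a point or a joint stands for the part that bears it (a point fixed in the world has none). Each returns a list of dicts, best first, with "confidence" (0 to 1); they miss things now and then, are a little off and sometimes report something else, mostly with a low value. They report only what shows in the picture. A call takes as long as a camera call. They do not tell look-alikes from the thing itself.
- bot.masks_of(camera, thing): "pixels" (480x640 bool, what is visible of it) and "extent" ([left, top, right, bottom] in pixels, round what is visible of it).
- bot.mark_of(camera, thing): "uv" ([column, row] in pixels: a listed point, or the origin of a listed thing).
The state is a dict: "time": time; "q": joint angles; "qd": joint speeds; "joint_efforts": joint torques, N m; "ee_pos": TCP position; "tcp_rot": TCP orientation; "wrist_force": force on the tool from outside, world axes, zero at the start; "torque": the same for the moment, N m; "opening": finger opening in m.
Only numpy, scipy, OpenCV 4.12 (cv2) and the standard library are available. Lean on these libraries where they do the work, as an engineer would, in place of code of your own. Each camera call takes 0.05 s, during which the arm holds its last target. There are 200 camera calls.

## Working session

There is one attempt and no reset: what is moved stays moved. The work goes in short steps, Python scripts to look and compute and a shell command to move; the robot and the scene stay as the last step left them, time stands still between calls to the robot, and variables do not carry over. Pictures are saved under pics/ and viewed, about 8 in all and at most 12, crops included, and the job is handed in when it is done.

```bash
ls; mkdir -p pics; python3 - <<'E'
from workcell import bot
import cv2,numpy as np
print(bot.get_obs())
for c in ["scene","top"]:
    im=bot.camera(c); cv2.imwrite(f"pics/{c}0.png",im[:,:,::-1])
    for t in ["cup","rest","stand"]:
        print(c,t,[(m["extent"],round(m["confidence"],2)) for m in bot.masks_of(c,t)],[(np.round(m["uv"]),round(m["confidence"],2)) for m in bot.mark_of(c,t)])
    k=bot.get_calibration(c);print(np.round(k["intrinsics"],1),k["D"],np.round(k["pose"],3))
print(bot.get_calibration("wrist"))
E
```

```text
pics
{'time': 0.0, 'q': array([-7.33959046e+01,  5.00963914e+00,  1.00341515e+01,  9.50992762e+01,
       -1.12110344e-03,  8.99987023e+01]), 'qd': array([ 0.04287112,  0.02340473,  0.03094455, -0.01429368, -0.06259749,
       -0.03199552]), 'joint_efforts': array([ 1.42107842e-04, -5.20384026e+01,  4.64805150e+01,  1.60335976e-02,
       -1.79131700e-05, -5.14099909e-06]), 'ee_pos': array([ 0.15709494, -0.52684647,  0.23059438]), 'tcp_rot': array([-1.79925236e+02,  1.11940916e-03,  1.66053945e+01]), 'wrist_force': array([ 0.61095262, -0.08033481,  0.84161415]), 'torque': array([ 0.03075682, -0.02508752, -0.00134905]), 'opening': 0.08544480447409498}
scene cup [([367.0, 177.7, 389.2, 205.4], 0.98), ([346.4, 204.1, 373.7, 242.1], 0.97), ([405.5, 188.6, 429.1, 220.8], 0.75), ([332.3, 183.8, 351.1, 216.2], 0.74)] [(array([418., 201.]), 0.97), (array([344., 203.]), 0.94), (array([376., 189.]), 0.72), (array([359., 219.]), 0.67)]
scene rest [([272.4, 268.8, 337.6, 310.4], 0.57)] [(array([305., 293.]), 0.87)]
scene stand [([92.9, 330.4, 161.8, 386.2], 0.92)] [(array([132., 360.]), 0.73)]
[
[... 839 characters left out ...]
]
 [-0.999  0.037 -0.004  0.072]
 [-0.004 -0.202 -0.979  0.859]
 [ 0.     0.     0.     1.   ]]
{'intrinsics': array([[417.99477585,   0.        , 323.61233428],
       [  0.        , 417.99477585, 246.52943483],
       [  0.        ,   0.        ,   1.        ]]), 'D': array([-0.02801224,  0.        ,  0.        ,  0.        ,  0.        ]), 'T_tool_cam': array([[-5.40149480e-04, -9.52741329e-01, -3.03782270e-01,
         7.80106348e-02],
       [ 9.99999814e-01, -6.00975500e-04,  1.06737032e-04,
        -1.12368454e-03],
       [-2.84258484e-04, -3.03782156e-01,  9.52741476e-01,
        -1.43165279e-01],
       [ 0.00000000e+00,  0.00000000e+00,  0.00000000e+00,
         1.00000000e+00]])}
```

View pics/scene0.png

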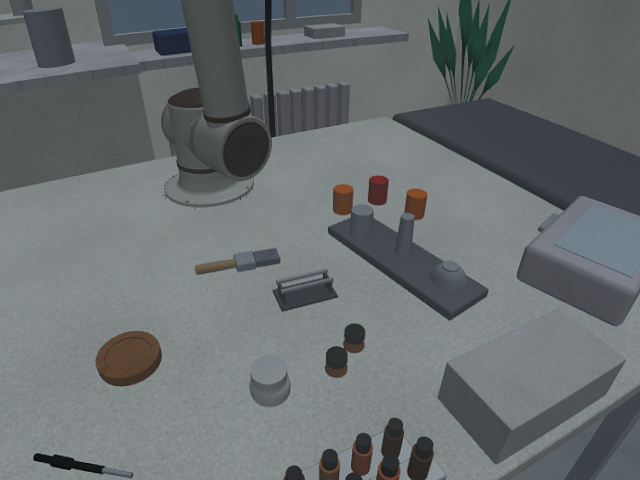

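View pics/top0.png

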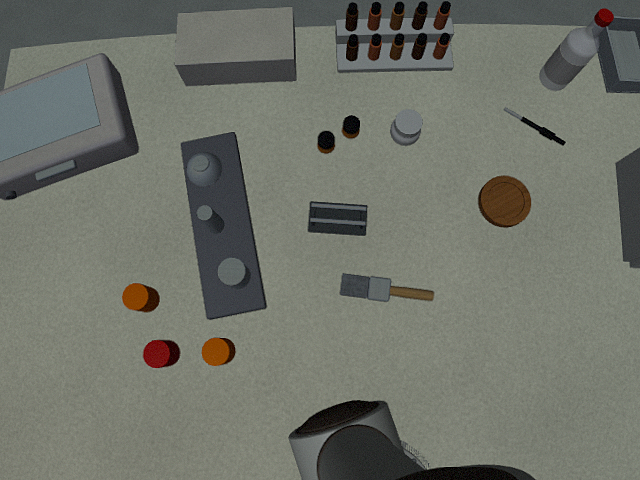

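Cup candidates in the top view:
- Steel cup on the board at (232,272). In the scene view it is at (360,219).
- Beaker at (205,213).
- Bowl at (203,169).
- Orange cups at (140,297) and (217,351), and a red one at (160,353).

The steel one at (232,272), at the near end of the board, matches the description. Next I'll locate the things in 3D and check the choice in a crop.

```bash
cat > h.py <<'E'
from workcell import bot
import cv2,numpy as np
from scipy.spatial.transform import Rotation as R
def toolT():
    o=bot.get_obs(); T=np.eye(4); T[:3,:3]=R.from_euler('xyz',o["tcp_rot"],degrees=True).as_matrix(); T[:3,3]=o["ee_pos"]; return T
def cam(name,T=None):
    k=bot.get_calibration(name)
    P=np.array(k["pose"]) if name!="wrist" else (toolT() if T is None else T)@np.array(k["T_tool_cam"])
    return np.array(k["intrinsics"]),np.array(k["D"]),P
def px2w(uv,z,c):
    K,D,P=c; n=cv2.undistortPoints(np.array(uv,float).reshape(-1,1,2),K,D).reshape(-1,2)
    d=np.c_[n,np.ones(len(n))]@P[:3,:3].T; return P[:3,3]+d*((z-P[2,3])/d[:,2])[:,None]
def w2px(X,c):
    K,D,P=c; Q=np.linalg.inv(P); return cv2.projectPoints(np.array(X,float).reshape(-1,1,3),cv2.Rodrigues(Q[:3,:3])[0],Q[:3,3],K,D)[0].reshape(-1,2)
def plan(pos,rot):
    "shift in tool cm, then rotvec in tool axes"
    T=toolT(); M=T[:3,:3]; d=M.T@(np.array(pos)-T[:3,3])*100; rv=(R.from_matrix(M).inv()*rot).as_rotvec()
    print("now",T[:3,3].round(4),"shift cm",d.round(2),"rows",np.linalg.norm(d)/4.17,"rotvec",rv.round(3),"rows",np.linalg.norm(rv)/.125)
E
python3 - <<'E'
from h import *
from scipy.optimize import least_squares
uv={"cup":((359,219),(235,273)),"rest":((305,293),(337,221)),"stand":((132,360),(504,200))}
z={"cup":.05,"rest":0,"stand":0}
for t in uv:
    for c,u in zip(["scene","top"],uv[t]): print(t,c,px2w([u],z[t],cam(c)).round(4))
bot.camera("top")
top=cam("top")
for t,zz in [("rest",.0),("stand",.02)]:
    m=max(bot.masks_of("top",t),key=lambda m:m["confidence"])["pixels"]
    w=px2w(np.argwhere(m)[:,::-1],zz,top)[:,:2]; r=cv2.minAreaRect((w*1000).astype(np.float32)); print(t,r, w.mean(0))
im=cv2.imread("pics/scene0.png")[170:300,310:510]; cv2.imwrite("pics/crop.png",cv2.resize(im,None,fx=4,fy=4,interpolation=cv2.INTER_CUBIC))
E
```

```text
cup scene [[0.4065 0.2197 0.05  ]]
cup top [[0.4166 0.2202 0.05  ]]
rest scene [[0.5183 0.0352 0.    ]]
rest top [[0.5166 0.0351 0.    ]]
stand scene [[ 0.541  -0.2856  0.    ]]
stand top [[ 0.5472 -0.2926  0.    ]]
rest ((521.6661987304688, 35.8798828125), (112.26396942138672, 62.67897415161133), 83.784423828125) [0.52204942 0.03579879]
stand ((540.5202026367188, -284.7845458984375), (96.15303802490234, 104.3634033203125), 40.15822982788086) [ 0.54002558 -0.28373707]
```

View pics/crop.png

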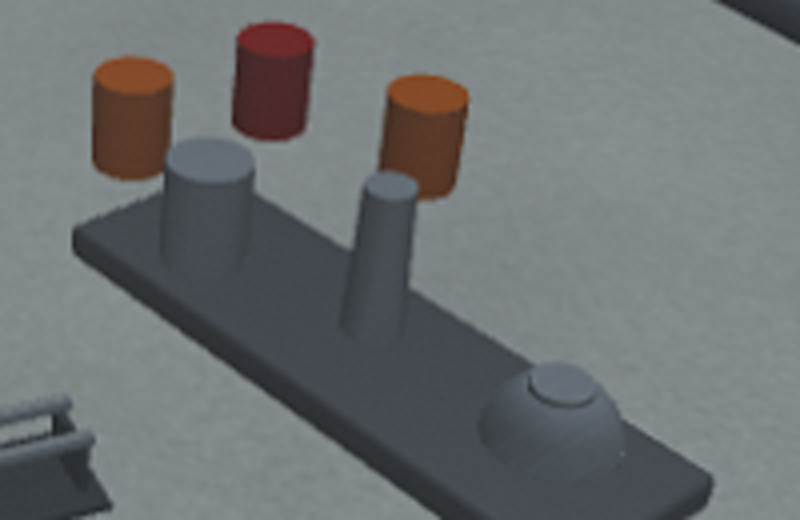

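The crop shows the wanted steel cup bottom-up at the board's near end (crop 208,205). The beaker (380,260), the bowl (553,410) and the orange and red cups are all clearly different. I'll turn the tool and then survey the stand, the rest and the cup with the wrist camera.

```bash

python3 -m pendant '[[[0,0,0,0,0,-0.12,100],[0,0,0,0,0,-0.12,100],[0,0,0,0,0,-0.12,100],[0,0,0,0,0,-0.12,100],[0,0,0,0,0,-0.12,100]]]'
python3 -m pendant '[[[0,0,0,0,0,-0.12,100],[0,0,0,0,0,-0.12,100],[0,0,0,0,0,-0.12,100],[0,0,0,0,0,-0.12,100],[0,0,0,0,0,-0.12,100]]]'
python3 -c "
from h import *
plan([.541,-.25,.25],R.from_euler('xyz',[180,0,90],degrees=True))"
```

```text
time: 1.27
ee_pos: [0.1571, -0.5271, 0.2313]
tcp_rot: [180.0, 0.0, 52.1]
wrist_force: [-0.7, -0.2, -0.9]
opening: 0.0854
time: 1.68
ee_pos: [0.1572, -0.5271, 0.2314]
tcp_rot: [180.0, 0.0, 87.9]
wrist_force: [0.6, 0.3, -0.4]
opening: 0.0854
now [ 0.1572 -0.5271  0.2314] shift cm [29.1  37.34 -1.86] rows 11.361208427214951 rotvec [ 0.     0.    -0.037] rows 0.2937917234985079
```

```bash

python3 -m pendant '[[[2.4,3.1,-0.2,0,0,-0.037,100],[2.4,3.1,-0.2,0,0,0,100],[2.4,3.1,-0.2,0,0,0,100],[2.4,3.1,-0.2,0,0,0,100],[2.4,3.1,-0.2,0,0,0,100]]]' >/dev/null
python3 -m pendant '[[[2.4,3.1,-0.2,0,0,0,100],[2.4,3.1,-0.2,0,0,0,100],[2.4,3.1,-0.2,0,0,0,100],[2.4,3.1,-0.2,0,0,0,100],[2.4,3.1,0,0,0,0,100]]]'
python3 -m pendant '[[[2.4,3.1,0,0,0,0,100],[2.4,3.1,0,0,0,0,100],[0,0,0,0,0,0,100]]]'
cat > look.py <<'E'
import sys
from h import *
t=sys.argv[1]; zz=float(sys.argv[2]); T=toolT(); im=bot.camera("wrist"); c=cam("wrist",T); cv2.imwrite(f"pics/w_{t}_{sys.argv[3]}.png",im[:,:,::-1])
print(T[:3,3],R.from_matrix(T[:3,:3]).as_euler('xyz',degrees=True).round(1))
for m in bot.masks_of("wrist",t):
    w=px2w(np.argwhere(m["pixels"])[:,::-1],zz,c)[:,:2]; r=cv2.minAreaRect((w*1000).astype(np.float32)); print(t,round(m["confidence"],2),m["extent"],np.round(r[0],1),np.round(r[1],1),round(r[2],1),w.mean(0).round(4))
for m in bot.mark_of("wrist",t): print("mark",round(m["confidence"],2),np.round(m["uv"]),px2w([m["uv"]],float(sys.argv[4]),c).round(4))
E
python3 look.py stand .02 1 0
```

```text
time: 2.52
ee_pos: [0.4729, -0.2796, 0.2495]
tcp_rot: [180.0, 0.1, 90.0]
wrist_force: [0.9, -0.9, -0.1]
opening: 0.085
time: 2.77
ee_pos: [0.5417, -0.2241, 0.2487]
tcp_rot: [179.9, 0.1, 90.3]
wrist_force: [0.9, -1.1, -0.1]
opening: 0.0851
[ 0.54173663 -0.22407912  0.24872633] [1.799e+02 1.000e-01 9.030e+01]
stand 0.8 [269.4, 215.0, 372.0, 317.9] [ 540.  -284.8] [ 99.5 101.3] 30.2 [ 0.5402 -0.2838]
mark 0.73 [324. 263.] [[ 0.5425 -0.288   0.    ]]
```

```bash

python3 -m pendant '[[[3.9,-0.25,0,0,0,0,100],[3.9,-0.25,0,0,0,0,100],[3.9,-0.25,0,0,0,0,100],[3.9,-0.25,0,0,0,0,100],[3.9,-0.25,0,0,0,0,100]]]' >/dev/null
python3 -m pendant '[[[3.9,-0.25,0,0,0,0,100],[3.9,-0.25,0,0,0,0,100],[3.9,-0.25,0,0,0,0,100],[0,0,0,0,0,0,100]]]'
python3 look.py rest .034 1 0
python3 -c "
from h import *
plan([.411,.23,.25],R.from_euler('xyz',[180,0,90],degrees=True))"
```

```text
time: 3.67
ee_pos: [0.5124, 0.0809, 0.2498]
tcp_rot: [179.8, 0.2, 88.6]
wrist_force: [-0.0, 0.2, -0.8]
opening: 0.0856
[0.51237006 0.08094182 0.24983845] [179.8   0.2  88.6]
rest 0.72 [295.5, 187.3, 368.2, 311.8] [518.9  39.7] [112.2  55.6] 83.7 [0.5194 0.0447]
now [0.5131 0.0763 0.2499] shift cm [ 15.08 -10.63  -0.14] rows 4.425604779085813 rotvec [ 0.004  0.006 -0.028] rows 0.2289696190110099
```

View pics/w_rest_1.png

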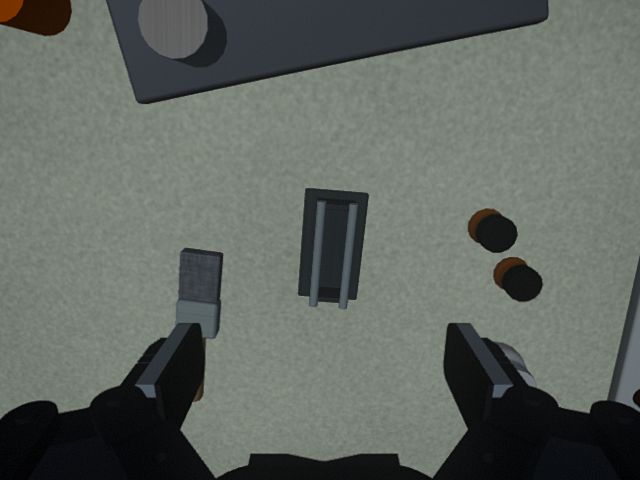

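The rest is in the middle of the view. Left rod runs (321,202)-(313,305), right rod (353,205)-(343,307); base corners are (306,188), (368,193), (356,301) and (298,296). The steel cup is at (173,22) on the board.

```bash
python3 - <<'E'
from h import *
T=toolT(); print(T[:3,3]); 
im=bot.camera("wrist"); cv2.imwrite("pics/w_rest_2.png",im[:,:,::-1]); im0=cv2.imread("pics/w_rest_1.png")
print(T[:3,3],toolT()[:3,3])
g=[cv2.cvtColor(i,cv2.COLOR_BGR2GRAY).astype(np.float32)[:300] for i in (im0,im[:,:,::-1].copy())]
s,_=cv2.phaseCorrelate(*g); print("pixel shift",s)
c=cam("wrist",T); sh=np.array(s)
rod=px2w(np.array([[321,202],[313,305],[353,205],[343,307]])+sh,.038,c)[:,:2]; base=px2w(np.array([[306,188],[368,193],[356,301],[298,296]])+sh,.006,c)[:,:2]
print(rod.round(4),rod.mean(0),base.round(4),base.mean(0)); d=(rod[0]-rod[1]+rod[2]-rod[3]);print("rod yaw",np.degrees(np.arctan2(d[1],d[0])))
d=(base[0]-base[3]+base[1]-base[2]);print("base yaw",np.degrees(np.arctan2(d[1],d[0])))
E
```

```text
[0.51309303 0.07626364 0.2499293 ]
[0.51309303 0.07626364 0.2499293 ] [0.51326471 0.07572431 0.24982232]
pixel shift (-0.6609730938733378, -5.680557999941442)
[[ 0.5115  0.0859]
 [ 0.501  -0.0109]
 [ 0.5389  0.0825]
 [ 0.5289 -0.0138]] [0.52009506 0.03589888] [[ 0.4977  0.0931]
 [ 0.5552  0.0868]
 [ 0.5435 -0.0229]
 [ 0.4851 -0.0156]] [0.52039043 0.03533932]
rod yaw 83.96674856673384
base yaw 83.65107003454777
```

```bash

python3 -m pendant '[[[3.8,-2.7,0,0,0,-0.028,100],[3.8,-2.7,0,0,0,0,100],[3.8,-2.7,0,0,0,0,100],[3.6,-2.5,0,0,0,0,100],[0,0,0,0,0,0,100]]]' >/dev/null
python3 -m pendant '[[[0,0,0,0,0,0,100],[0,0,0,0,0,0,100]]]'
python3 look.py cup .08 1 .05
```

```text
time: 4.45
ee_pos: [0.4136, 0.2134, 0.2476]
tcp_rot: [179.7, 0.4, 88.8]
wrist_force: [-0.1, -1.7, 0.5]
opening: 0.0851
[0.41364582 0.21337341 0.24757214] [179.7   0.4  88.8]
cup 0.97 [120.3, 132.6, 205.6, 197.3] [297.  259.4] [60.8 44.2] 21.6 [0.297  0.2589]
cup 0.89 [95.7, 1.0, 189.6, 71.2] [296.2 345.3] [42.  59.5] 88.0 [0.2961 0.3472]
cup 0.88 [292.7, 167.5, 354.6, 238.8] [413.5 225.1] [47.4 53.8] 26.0 [0.4145 0.2258]
cup 0.72 [253.9, 0.0, 298.0, 12.6] [385.6 360.1] [ 7.2 29. ] 88.6 [0.3856 0.3609]
mark 0.83 [146.  34.] [[0.2858 0.3507 0.05  ]]
mark 0.75 [165. 162.] [[0.2874 0.2567 0.05  ]]
mark 0.6 [323. 202.] [[0.4146 0.2212 0.05  ]]
```

View pics/w_cup_1.png

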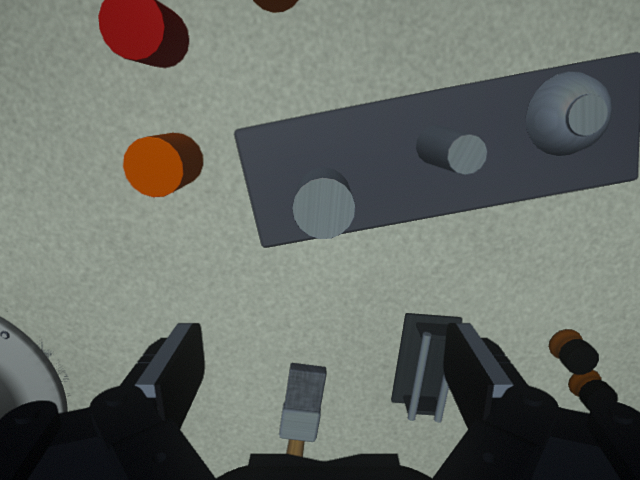

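The cup's flat bottom disc is at (324,208), radius about 31 px. The beaker top is at (468,155), the bowl at (585,114) and the orange cup at (153,167). Next I tilt 45° with the gripper body on the -y side, which is empty, and close the jaws to about 65 mm.

```bash
python3 -c "
from h import *
print(px2w([(324,208)],.08,cam('wrist')).round(4), px2w([(468,155)],.105,cam('wrist')).round(4),toolT()[:3,3])"
python3 -m pendant '[[[0,0,0,0,0.12,-0.02,76],[0,0,0,0,0.12,0,76],[0,0,0,0,0.12,0,76],[0,0,0,0,0.12,0,76],[0,0,0,0,0.12,0,76]]]' >/dev/null
python3 -m pendant '[[[0,0,0,0,0.12,0,76],[0,0,0,0,0.07,0,76],[0,0,0,0,0,0,76],[0,0,0,0,0,0,76]]]'
cat > g.py <<'E'
import sys
from h import *
# g.py x y z(grasp point) yaw tilt back depth : pose with grasp point at xyz, pulled back mm along tool z
x,y,z,yaw,tilt,back,dep=map(float,sys.argv[1:8])
r=R.from_euler('z',yaw,degrees=True)*R.from_euler('x',180,degrees=True)*R.from_euler('y',tilt,degrees=True)
plan(np.array([x,y,z])+r.as_matrix()[:,2]*(dep-back)/1000,r); o=bot.get_obs(); print("open",o["opening"].round(4),"q",o["q"].round(0),"t",o["time"])
E
python3 g.py .4145 .221 .053 90 45 100 22
```

```text
[[0.4154 0.222  0.08  ]] [[0.5133 0.2619 0.105 ]] [0.41423344 0.21285674 0.24741142]
time: 5.35
ee_pos: [0.4225, 0.2032, 0.2487]
tcp_rot: [178.6, -46.6, 89.7]
wrist_force: [0.6, -0.7, -0.1]
opening: 0.0652
now [0.4225 0.2032 0.2487] shift cm [-12.78  -0.96   6.91] rows 3.492283853960089 rotvec [ 0.029 -0.028 -0.004] rows 0.3239241430093453Traceback (most recent call last):
  File "g.py", line 6, in <module>
    plan(np.array([x,y,z])+r.as_matrix()[:,2]*(dep-back)/1000,r); o=bot.get_obs(); print("open",o["opening"].round(4),"q",o["q"].round(0),"t",o["time"])
                                                                                                ^^^^^^^^^^^^^^^^^^
AttributeError: 'float' object has no attribute 'round'
```

```bash
sed -i 's/o\["opening"\].round(4)/round(o["opening"],4)/' g.py
python3 -m pendant '[[[-3.2,-0.2,1.7,0.029,-0.028,0,76],[-3.2,-0.25,1.7,0,0,0,76],[-3.2,-0.25,1.7,0,0,0,76],[-3.1,-0.25,1.7,0,0,0,76],[0,0,0,0,0,0,76]]]' >/dev/null
python3 -m pendant '[[[0,0,0,0,0,0,76],[0,0,0,0,0,0,76]]]'
python3 g.py .415 .2215 .053 90 45 0 22
```

```text
time: 5.93
ee_pos: [0.418, 0.1589, 0.1112]
tcp_rot: [179.6, -43.9, 90.2]
wrist_force: [-0.2, -0.7, 1.4]
opening: 0.065
now [0.418  0.1589 0.1112] shift cm [ 0.52 -0.35 10.73] rows 2.578322512789877 rotvec [0.005 0.019 0.002] rows 0.156852704977717
open 0.065 q [ -5. -11. -27.  78.  44.  83.] t 5.9333
```

```bash

python3 -m pendant '[[[0.5,-0.35,2.2,0,0.019,0,76],[0,0,2.2,0,0,0,76],[0,0,2.2,0,0,0,76],[0,0,2.0,0,0,0,76],[0,0,1.2,0,0,0,76]]]' >/dev/null
python3 -m pendant '[[[0,0,0,0,0,0,76],[0,0,0,0,0,0,76]]]'
python3 g.py .415 .2215 .053 90 45 0 22
python3 - <<'E'
from h import *
im=bot.camera("scene")[:,:,::-1]; a=cv2.resize(im[140:290,290:490],None,fx=3,fy=3); im=bot.camera("wrist")[:,:,::-1]
cv2.imwrite("pics/pre.png",np.vstack([a[:, :600],cv2.resize(im,(600,450))[:150]*0+cv2.resize(im,(600,450))[200:350]]))
E
```

```text
time: 6.52
ee_pos: [0.4247, 0.2385, 0.061]
tcp_rot: [177.7, -44.9, 91.7]
wrist_force: [-0.9, -0.0, -0.3]
opening: 0.0649
now [0.4247 0.2385 0.061 ] shift cm [-1.74 -1.04  1.55] rows 0.6110034767956629 rotvec [0.019 0.001 0.021] rows 0.2283862618251446
open 0.0649 q [  5. -12. -35.  61.  45.  97.] t 6.5167
```

View pics/pre.png

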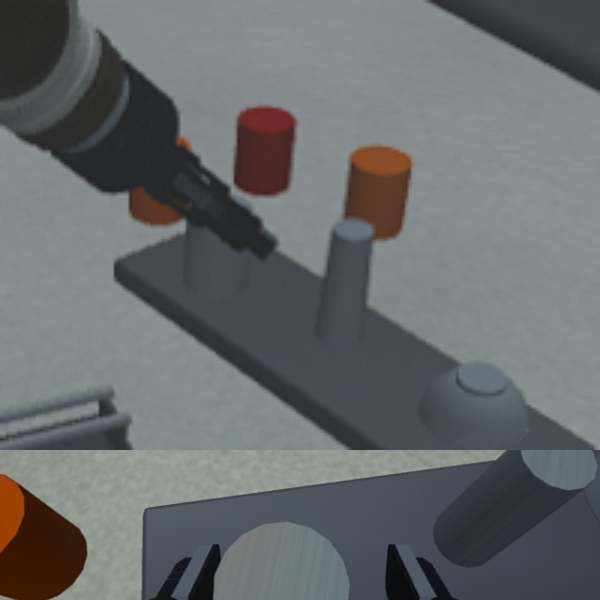

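The fingers straddle the cup with no contact. The cup sits off-centre toward the left finger, which agrees with the computed 1 cm offset, so I'll correct and settle.

```bash

python3 -m pendant '[[[-0.6,-0.5,0.4,0.019,0,0.021,76],[-0.6,-0.5,0.4,0,0,0,76],[-0.5,0,0.7,0,0,0,76],[0,0,0,0,0,0,76],[0,0,0,0,0,0,76]]]' 
python3 g.py .415 .2215 .053 90 45 0 22
```

```text
time: 7.03
ee_pos: [0.4164, 0.2347, 0.0386]
tcp_rot: [180.0, -44.9, 89.8]
wrist_force: [-0.4, -0.5, 0.2]
opening: 0.0646
now [0.4164 0.2347 0.0386] shift cm [ 0.09 -0.14  0.25] rows 0.07121405925398654 rotvec [ 0.003  0.001 -0.003] rows 0.03660427479586319
open 0.0646 q [  5. -11. -36.  60.  45.  97.] t 7.0333
```

```bash

python3 -m pendant '[[[0,-0.12,0.1,0,0,0,60],[0,0,0,0,0,0,40],[0,0,0,0,0,0,40],[0,0,0,0,0,0,40],[0,0,0,0,0,0,40]]]' 45
python3 -m pendant '[[[0,0,0,0,0,0,40],[0,0,0,0,0,0,40],[0,0,0,0,0,0,40]]]'
python3 -m pendant '[[[0.7,0,-0.7,0,0,0,40],[1.4,0,-1.4,0,0,0,40],[1.4,0,-1.4,0,0,0,40],[1.4,0,-1.4,0,0,0,40],[1.4,0,-1.4,0,0,0,40]]]'
python3 g.py .52 .0358 .12 84 -45 0 22
```

```text
time: 7.45
ee_pos: [0.4152, 0.2351, 0.0377]
tcp_rot: [-180.0, -44.9, 89.7]
wrist_force: [-0.1, 0.8, -1.2]
opening: 0.0469
time: 7.7
ee_pos: [0.4152, 0.2351, 0.0376]
tcp_rot: [180.0, -44.9, 89.7]
wrist_force: [0.3, 0.3, -0.3]
opening: 0.0472
time: 8.12
ee_pos: [0.4121, 0.2349, 0.1274]
tcp_rot: [-179.3, -44.8, 89.2]
wrist_force: [0.0, 0.3, -1.4]
opening: 0.047
now [0.4121 0.2349 0.1274] shift cm [-16.73  10.76 -13.52] rows 5.7679709006627675 rotvec [-0.01  -1.566  0.111] rows 12.556123374509658
open 0.047 q [  5. -15. -29.  71.  45.  97.] t 8.1167
```

```bash

python3 -m pendant '[[[1.7,0,-1.7,0,0,0,40],[1.7,0,-1.7,0,-0.06,0,40],[0,0,0,0,-0.12,0,40],[0,0,0,0,-0.12,0,40],[0,0,0,0,-0.12,0,40]]]' >/dev/null
python3 -m pendant '[[[0,0,0,0,-0.12,0,40],[0,0,0,0,-0.12,0,40],[0,0,0,0,-0.12,0,40],[0,0,0,0,-0.12,0,40],[0,0,0,0,-0.12,0,40]]]' 
python3 -m pendant '[[[0,0,0,0,-0.12,0,40],[0,0,0,0,-0.12,0,40],[0,0,0,0,-0.12,0,40],[0,0,0,0,-0.12,0,40],[0,0,0,0,0,0,40]]]' 
python3 g.py .52 .0358 .15 84 -45 0 22
```

```text
time: 8.95
ee_pos: [0.4149, 0.2321, 0.1979]
tcp_rot: [178.9, 15.4, 88.9]
wrist_force: [1.2, -0.0, -1.7]
opening: 0.0473
time: 9.37
ee_pos: [0.4155, 0.2371, 0.2005]
tcp_rot: [178.1, 44.4, 88.4]
wrist_force: [0.0, 0.2, -3.3]
opening: 0.0472
now [0.4155 0.2371 0.2005] shift cm [-10.64  10.23  20.04] rows 5.969067230254501 rotvec [ 0.087 -0.011  0.054] rows 0.8266122150988737
open 0.0472 q [ 47.  23.  16. 118. -29. 147.] t 9.3667
```

```bash

python3 -m pendant '[[[-1.7,1.7,3.2,0.087,0,0.054,40],[-1.7,1.7,3.2,0,0,0,40],[-1.7,1.7,3.2,0,0,0,40],[-1.7,1.7,3.2,0,0,0,40],[-1.7,1.7,3.2,0,0,0,40]]]' >/dev/null
python3 -m pendant '[[[-1.0,0.8,2,0,0,0,40],[0,0,0,0,0,0,40],[0,0,0,0,0,0,40]]]' 
python3 g.py .52 .0358 .11 84 -45 0 22
```

```text
time: 10.03
ee_pos: [0.4943, 0.0336, 0.1365]
tcp_rot: [-179.9, 43.5, 84.3]
wrist_force: [0.1, 0.6, -1.7]
opening: 0.047
now [0.4943 0.0336 0.1365] shift cm [2.11 2.54 3.79] rows 1.2059988930625556 rotvec [ 0.001 -0.027  0.003] rows 0.21467860986967643
open 0.047 q [ 24.  16.   1. 101. -37. 128.] t 10.0333
```

```bash

python3 -m pendant '[[[1.0,1.2,1.9,0,-0.027,0,40],[1.0,1.2,1.9,0,0,0,40],[0,0,0,0,0,0,40],[0,0,0,0,0,0,40]]]' 
python3 g.py .52 .0358 .062 84 -45 0 22
python3 - <<'E'
from h import *
im=bot.camera("scene")[:,:,::-1]; a=cv2.resize(im[190:340,220:420],(800,600),interpolation=cv2.INTER_CUBIC); cv2.imwrite("pics/over_rest.png",a)
E
```

```text
time: 10.37
ee_pos: [0.5187, 0.021, 0.1002]
tcp_rot: [179.4, 44.5, 83.7]
wrist_force: [0.3, 0.9, -1.7]
opening: 0.047
now [0.5187 0.021  0.1002] shift cm [ 3.71 -0.06  3.88] rows 1.2881277816476782 rotvec [ 0.007 -0.009 -0.003] rows 0.09594177566674454
open 0.047 q [ 22.  19.   1.  97. -38. 127.] t 10.3667
```

View pics/over_rest.png

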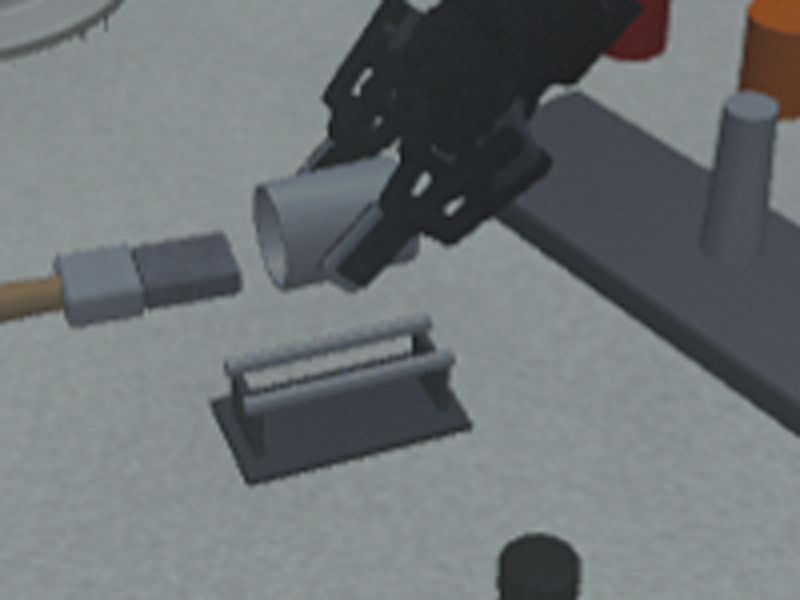

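The cup is held level above the rest and aligned with the rods, mouth toward -y (left). Nothing is in the way, so I'll lower it in steps (contact expected at TCP z of about 0.044).

```bash

python3 -m pendant '[[[0.9,0,0.9,0.007,-0.009,0,40],[0.9,0,0.9,0,0,0,40],[0.9,0,0.9,0,0,0,40],[0.5,0,0.5,0,0,0,40],[0,0,0,0,0,0,40]]]' 
python3 -m pendant '[[[0,0,0,0,0,0,40],[0,0,0,0,0,0,40]]]'
python3 g.py .52 .0358 .060 84 -45 0 20
```

```text
time: 10.83
ee_pos: [0.519, 0.0244, 0.0534]
tcp_rot: [179.6, 44.8, 83.7]
wrist_force: [-0.4, -1.2, -1.8]
opening: 0.0473
time: 11.0
ee_pos: [0.5184, 0.0244, 0.0525]
tcp_rot: [179.7, 44.9, 83.8]
wrist_force: [-0.7, -0.4, -0.8]
opening: 0.0471
now [0.5184 0.0244 0.0525] shift cm [0.28 0.04 0.66] rows 0.17238652207672744 rotvec [ 0.003 -0.002 -0.002] rows 0.03425892575255801
open 0.0471 q [ 23.  21.  -1.  93. -38. 128.] t 11.0
```

```bash

python3 -m pendant '[[[0.2,0.04,0.2,0,0,0,40],[0.2,0,0.2,0,0,0,40],[0,0,0,0,0,0,40],[0,0,0,0,0,0,40]]]'
python3 -m pendant '[[[0.1,0,0.1,0,0,0,40],[0,0,0,0,0,0,40],[0,0,0,0,0,0,40]]]'
python3 -m pendant '[[[0.1,0,0.1,0,0,0,40],[0,0,0,0,0,0,40],[0,0,0,0,0,0,40]]]'
```

```text
time: 11.33
ee_pos: [0.5193, 0.0245, 0.0474]
tcp_rot: [179.6, 44.8, 83.8]
wrist_force: [-0.2, -1.2, -1.8]
opening: 0.0473
time: 11.58
ee_pos: [0.5195, 0.0245, 0.047]
tcp_rot: [179.5, 44.8, 83.7]
wrist_force: [0.3, -0.1, -1.1]
opening: 0.0472
time: 11.83
ee_pos: [0.5197, 0.0245, 0.047]
tcp_rot: [179.5, 44.9, 83.7]
wrist_force: [-0.5, 0.1, -0.3]
opening: 0.0469
```

```bash

python3 -m pendant '[[[0.2,0,0.2,0,0,0,40],[0,0,0,0,0,0,40],[0,0,0,0,0,0,40]]]'
python3 -m pendant '[[[0.2,0,0.2,0,0,0,40],[0,0,0,0,0,0,40],[0,0,0,0,0,0,40]]]'
```

```text
time: 12.08
ee_pos: [0.5201, 0.0247, 0.0473]
tcp_rot: [179.3, 44.9, 83.7]
wrist_force: [0.7, -0.3, -0.6]
opening: 0.047
time: 12.33
ee_pos: [0.5204, 0.0247, 0.0473]
tcp_rot: [179.2, 45.0, 83.7]
wrist_force: [0.1, -0.5, -0.7]
opening: 0.0468
```

```bash

python3 -m pendant '[[[0.3,0,0.3,0,0,0,40]]]'
python3 - <<'E'
from h import *
im=bot.camera("scene")[:,:,::-1]; a=cv2.resize(im[215:335,240:400],(800,600),interpolation=cv2.INTER_CUBIC); cv2.imwrite("pics/on_rest.png",a)
E
```

```text
time: 12.42
ee_pos: [0.5199, 0.0246, 0.0453]
tcp_rot: [179.3, 45.1, 83.8]
wrist_force: [-27.5, 12.2, 34.1]
opening: 0.0471
```

View pics/on_rest.png

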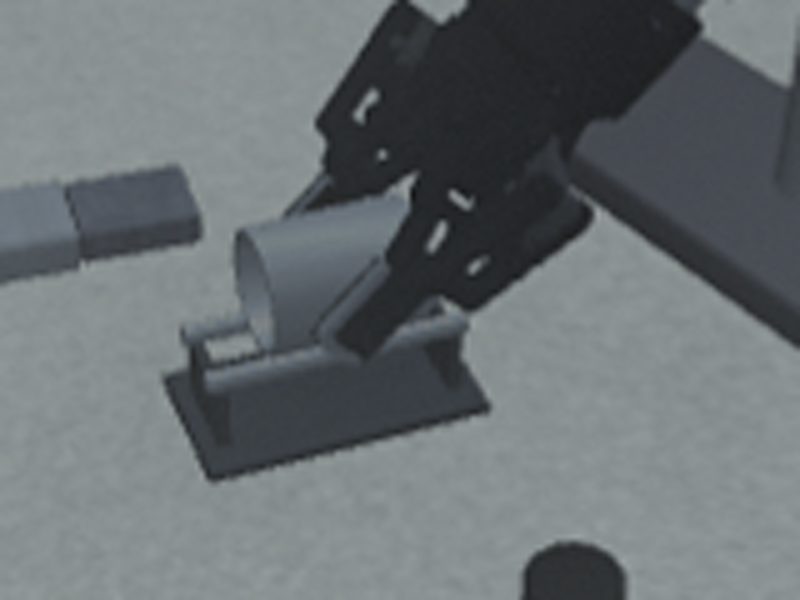

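The cup is seated on the rods: the 34 N reaction confirms contact, slightly toward the +x rod. I'll relax that, let go and back off along the tool axis.

```bash

python3 -m pendant '[[[-0.15,-0.12,-0.15,0,0,0,40],[0,0,0,0,0,0,40]]]'
python3 -m pendant '[[[0,0,0,0,0,0,50],[0,0,0,0,0,0,60],[0,0,0,0,0,0,72],[0,0,0,0,0,0,72],[0,0,0,0,0,0,72]]]'
python3 -m pendant '[[[0,0,-1,0,0,0,72],[0,0,-2,0,0,0,72],[0,0,-2.5,0,0,0,72],[0,0,-3,0,0,0,72],[0,0,-3,0,0,0,72]]]'
python3 g.py .52 .0358 .16 84 45 0 22
```

```text
time: 12.63
ee_pos: [0.5179, 0.025, 0.0468]
tcp_rot: [179.4, 45.1, 83.9]
wrist_force: [-0.0, -0.5, -2.4]
opening: 0.0466
time: 13.05
ee_pos: [0.5181, 0.0245, 0.0448]
tcp_rot: [179.4, 45.1, 83.9]
wrist_force: [-0.1, 0.8, 0.2]
opening: 0.0618
time: 13.47
ee_pos: [0.5234, 0.1053, 0.1265]
tcp_rot: [179.9, 45.4, 83.9]
wrist_force: [1.0, 1.3, -0.1]
opening: 0.0617
now [0.5234 0.1053 0.1265] shift cm [-5.06  0.4   2.58] rows 1.3661502495993099 rotvec [ 1.000e-03  1.577e+00 -1.000e-03] rows 12.615987776437327
open 0.0617 q [ 29.  26.  13. 107. -35. 135.] t 13.4667
```

```bash

python3 -m pendant '[[[-2,0,-2,0,0.06,0,72],[-2.2,0,-2,0,0.12,0,72],[-2,0,-2,0,0.12,0,72],[0,0,0,0,0.12,0,72],[0,0,0,0,0.12,0,72]]]' >/dev/null
python3 -m pendant '[[[0,0,0,0,0.12,0,72],[0,0,0,0,0.12,0,72],[0,0,0,0,0,0,72],[0,0,0,0,0,0,72],[0,0,0,0,0,0,72]]]'
python3 look.py cup .058 2 .058
```

```text
time: 14.3
ee_pos: [0.525, 0.1085, 0.2264]
tcp_rot: [179.3, -0.7, 84.7]
wrist_force: [0.2, 0.7, 0.4]
opening: 0.0615
[0.5249961  0.10854848 0.22643846] [179.3  -0.7  84.7]
cup 0.91 [0.0, 30.8, 40.0, 95.7] [326.1 241.4] [40.8 26.7] 73.0 [0.3244 0.2424]
cup 0.78 [291.5, 265.6, 356.1, 355.9] [519.2  35.3] [81.5 49.6] 82.8 [0.5197 0.0366]
mark 0.86 [322. 309.] [[0.5186 0.0366 0.058 ]]
```

View pics/w_cup_2.png

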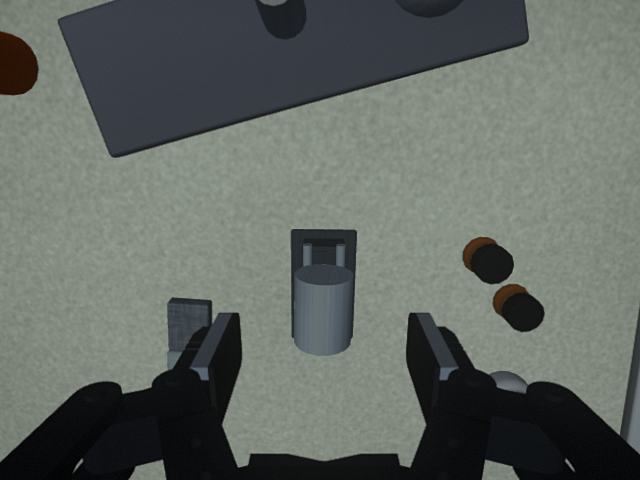

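The cup lies along the rods at about (322,309), closed end toward the board, clear of the gripper and resting on its own. I'll finish the tilt and approach from the -y side.

```bash

python3 -m pendant '[[[0,0,0,0,0.12,0,76],[0,0,0,0,0.12,0,76],[0,0,0,0,0.12,0,76],[0,0,0,0,0.12,0,76],[0,0,0,0,0.12,0,76]]]' >/dev/null
python3 -m pendant '[[[0,0,0,0,0.12,0,76],[0,0,0,0,0.06,0,76],[0,0,0,0,0,0,76],[0,0,0,0,0,0,76],[0,0,0,0,0,0,76]]]'
python3 g.py .519 .0315 .059 84 45 90 18
```

```text
time: 15.28
ee_pos: [0.5252, 0.1189, 0.2191]
tcp_rot: [-179.9, -46.8, 85.6]
wrist_force: [0.0, -0.3, -0.7]
opening: 0.0648
now [0.5252 0.1189 0.2191] shift cm [-17.44  -0.1   -2.62] rows 4.228282842553095 rotvec [-0.022 -0.031  0.02 ] rows 0.34534631612162503
open 0.0648 q [-10.   2.  -5.  90.  47.  82.] t 15.2833
```

```bash

python3 -m pendant '[[[-3.6,0,-0.6,-0.022,-0.031,0.02,76],[-3.6,0,-0.6,0,0,0,76],[-3.6,0,-0.6,0,0,0,76],[-3.6,0,-0.6,0,0,0,76],[-2,0,-0.3,0,0,0,76]]]' >/dev/null
python3 -m pendant '[[[0,0,0,0,0,0,76],[0,0,0,0,0,0,76]]]'
python3 g.py .519 .0315 .059 84 45 0 18
```

```text
time: 15.87
ee_pos: [0.5145, -0.0142, 0.1224]
tcp_rot: [179.5, -43.9, 85.3]
wrist_force: [0.2, 0.5, 0.7]
opening: 0.065
now [ 0.5145 -0.0142  0.1224] shift cm [-1.07  0.02  9.55] rows 2.3041708879601916 rotvec [-0.008  0.018  0.017] rows 0.2083539170281541
open 0.065 q [-23.  10.  -6.  90.  41.  66.] t 15.8667
```

```bash

python3 -m pendant '[[[-1.1,0,1.2,-0.008,0.018,0.017,76],[0,0,1.6,0,0,0,76],[0,0,1.6,0,0,0,76],[0,0,1.2,0,0,0,76],[0,0,0,0,0,0,76]]]' >/dev/null
python3 -m pendant '[[[0,0,0,0,0,0,76],[0,0,0,0,0,0,76]]]'
python3 g.py .519 .0315 .059 84 45 0 18
```

```text
time: 16.45
ee_pos: [0.5219, 0.0252, 0.0813]
tcp_rot: [179.3, -44.5, 85.1]
wrist_force: [0.2, 0.3, 0.7]
opening: 0.0653
now [0.5219 0.0252 0.0813] shift cm [-1.12 -0.37  3.81] rows 0.9562958442917792 rotvec [-0.001  0.009  0.014] rows 0.13526105391963447
open 0.0653 q [-19.   9. -12.  82.  43.  71.] t 16.45
```

```bash

python3 -m pendant '[[[-0.6,-0.37,0.8,0,0.009,0.014,76],[-0.5,0,0.8,0,0,0,76],[0,0,0.8,0,0,0,76],[0,0,0,0,0,0,76],[0,0,0,0,0,0,76]]]'
python3 g.py .519 .0315 .059 84 45 0 18
```

```text
time: 16.87
ee_pos: [0.5202, 0.0349, 0.0562]
tcp_rot: [179.9, -45.0, 84.1]
wrist_force: [-0.4, -0.3, 0.2]
opening: 0.065
now [0.5202 0.0349 0.0562] shift cm [-0.05 -0.08  1.35] rows 0.32514137080710753 rotvec [0.001 0.001 0.001] rows 0.013161854982058905
open 0.065 q [-18.   9. -15.  78.  44.  73.] t 16.8667
```

```bash

python3 -m pendant '[[[0,-0.08,0.7,0,0,0,76],[0,0,0.5,0,0,0,76],[0,0,0,0,0,0,76],[0,0,0,0,0,0,76],[0,0,0,0,0,0,76]]]'
python3 g.py .519 .0315 .059 84 45 0 18
python3 - <<'E'
from h import *
im=bot.camera("wrist")[:,:,::-1]; cv2.imwrite("pics/regrasp.png",im)
E
```

```text
time: 17.28
ee_pos: [0.5202, 0.0442, 0.0467]
tcp_rot: [179.9, -45.0, 84.0]
wrist_force: [0.7, -0.2, -0.2]
opening: 0.0646
now [0.5202 0.0442 0.0467] shift cm [-0.03  0.01  0.03] rows 0.009963626215427937 rotvec [0.001 0.001 0.   ] rows 0.011114120229040746
open 0.0646 q [-17.   9. -16.  76.  44.  74.] t 17.2833
```

View pics/regrasp.png

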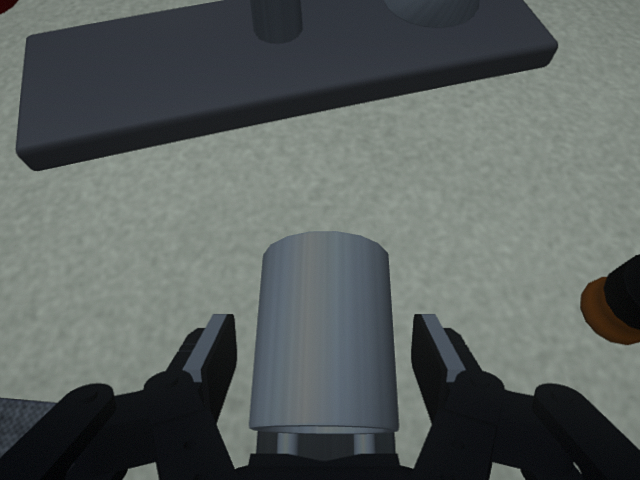

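The cup (centred at column 324) lies symmetrically between the pads at columns 235 and 413, so I close and lift.

```bash

python3 -m pendant '[[[0,0,0,0,0,0,60],[0,0,0,0,0,0,40],[0,0,0,0,0,0,40],[0,0,0,0,0,0,40],[0,0,0,0,0,0,40]]]' 45
python3 -m pendant '[[[0,0,0,0,0,0,40],[0,0,0,0,0,0,40],[0,0,0,0,0,0,40]]]'
python3 -m pendant '[[[0.7,0,-0.7,0,0,0,40],[1.4,0,-1.4,0,0,0,40],[2,0,-2,0,0,0,40],[2,0,-2,0,0,0,40],[2,0,-2,0,0,0,40]]]'
python3 -m pendant '[[[1.4,0,-1.4,0,-0.06,0,40],[0,0,0,0,-0.12,0,40],[0,0,0,0,-0.12,0,40],[0,0,0,0,-0.12,0,40],[0,0,0,0,-0.12,0,40]]]' >/dev/null
python3 -m pendant '[[[0,0,0,0,-0.12,0,40],[0,0,0,0,-0.12,0,40],[0,0,0,0,-0.12,0,40],[0,0,0,0,-0.12,0,40],[0,0,0,0,-0.12,0,40]]]' 
python3 -m pendant '[[[0,0,0,0,-0.12,0,40],[0,0,0,0,-0.12,0,40],[0,0,0,0,-0.12,0,40],[0,0,0,0,-0.12,0,40],[0,0,0,0,0,0,40]]]' 
python3 g.py .54 -.285 .18 84 -45 0 18
```

```text
time: 17.75
ee_pos: [0.5205, 0.0437, 0.0473]
tcp_rot: [179.9, -44.9, 84.0]
wrist_force: [-0.4, 0.8, -0.9]
opening: 0.0469
time: 18.0
ee_pos: [0.5206, 0.0437, 0.0473]
tcp_rot: [179.9, -44.9, 84.0]
wrist_force: [-0.1, 0.4, -0.4]
opening: 0.0469
time: 18.42
ee_pos: [0.5169, 0.0445, 0.1612]
tcp_rot: [-179.1, -45.0, 83.3]
wrist_force: [-0.1, 0.6, -1.2]
opening: 0.0472
time: 19.25
ee_pos: [0.5203, 0.0393, 0.2047]
tcp_rot: [178.6, 22.6, 82.7]
wrist_force: [-0.8, -1.5, -1.9]
opening: 0.0471
time: 19.67
ee_pos: [0.5218, 0.044, 0.2086]
tcp_rot: [177.2, 51.6, 81.6]
wrist_force: [-0.1, 0.1, -3.7]
opening: 0.047
now [0.5218 0.044  0.2086] shift cm [-17.59   5.21  29.16] rows 8.261924252141812 rotvec [ 0.018  0.116 -0.025] rows 0.9609304463563807
open 0.047 q [ 26.  23.  14. 115. -42. 136.] t 19.6667
```

```bash

python3 -m pendant '[[[-2.0,0.6,3.4,0.018,0.116,-0.025,40],[-2,0.6,3.4,0,0,0,40],[-2,0.6,3.4,0,0,0,40],[-2,0.6,3.4,0,0,0,40],[-2,0.6,3.4,0,0,0,40]]]' >/dev/null
python3 -m pendant '[[[-2,0.6,3.4,0,0,0,40],[-2,0.6,3.4,0,0,0,40],[-1,0.3,1.7,0,0,0,40],[0,0,0,0,0,0,40],[0,0,0,0,0,0,40]]]' 
python3 g.py .539 -.2956 .12 84 -45 0 0
```

```text
time: 20.5
ee_pos: [0.5408, -0.2532, 0.1383]
tcp_rot: [179.4, 43.7, 84.3]
wrist_force: [0.1, 0.2, -0.4]
opening: 0.0472
now [ 0.5408 -0.2532  0.1383] shift cm [-1.79  0.19  4.25] rows 1.1079309567251239 rotvec [ 0.015 -0.022  0.004] rows 0.21675025970366135
open 0.0472 q [ -6.   6.  -8.  75. -44.  89.] t 20.5
```

```bash

python3 -m pendant '[[[-0.9,0.1,2.1,0.015,-0.022,0,40],[-0.9,0.1,2.1,0,0,0,40],[0,0,0,0,0,0,40],[0,0,0,0,0,0,40]]]' 
python3 g.py .539 -.2956 .055 84 -45 0 0
python3 - <<'E'
from h import *
im=bot.camera("scene")[:,:,::-1]; a=cv2.resize(im[260:410,50:250],(800,600),interpolation=cv2.INTER_CUBIC); cv2.imwrite("pics/over_stand.png",a)
E
```

```text
time: 20.83
ee_pos: [0.5404, -0.2951, 0.1262]
tcp_rot: [179.5, 44.7, 84.0]
wrist_force: [-0.5, -0.5, -1.7]
opening: 0.0467
now [ 0.5404 -0.2951  0.1262] shift cm [ 4.96 -0.18  5.1 ] rows 1.707959480939096 rotvec [ 0.009 -0.005  0.   ] rows 0.07993812019559193
open 0.0467 q [-10.   6.  -9.  70. -45.  84.] t 20.8333
```

View pics/over_stand.png

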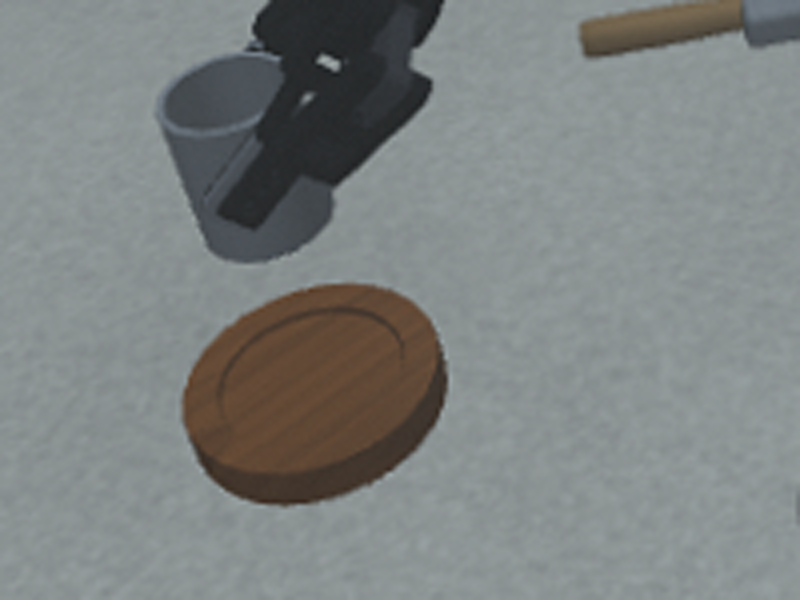

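The cup is mouth up over the stand. I'll check by projection that its leaning look is only perspective.

```bash
python3 - <<'E'
from h import *
t=toolT()[:3,3]; b=t+[.001,.0107,.0072]
for a in (-.03,.03): print(((w2px([b+[0,0,a]],cam("scene"))-[50,260])*4).round())
E
python3 -m pendant '[[[1.3,-0.1,1.3,0.009,0,0,40],[1.3,0,1.3,0,0,0,40],[1.3,0,1.3,0,0,0,40],[1.0,0,1.0,0,0,0,40],[0,0,0,0,0,0,40]]]' 
python3 -m pendant '[[[0,0,0,0,0,0,40],[0,0,0,0,0,0,40]]]'
python3 g.py .539 -.2956 .0388 84 -45 0 0
```

```text
[[266. 211.]]
[[223.  85.]]
time: 21.3
ee_pos: [0.5428, -0.2893, 0.055]
tcp_rot: [179.6, 44.5, 84.0]
wrist_force: [-0.2, -0.8, -1.7]
opening: 0.0469
time: 21.47
ee_pos: [0.5428, -0.2877, 0.0541]
tcp_rot: [179.8, 44.5, 84.3]
wrist_force: [-0.3, 0.1, -1.5]
opening: 0.0469
now [ 0.5428 -0.2877  0.0541] shift cm [ 0.48 -0.31  1.67] rows 0.4222757773249522 rotvec [ 0.007 -0.009  0.003] rows 0.09510722551544708
open 0.0469 q [ -9.  10. -14.  63. -44.  85.] t 21.4667
```

The projected axis runs (266,211)→(223,85) and the seen one about (272,225)→(225,95), so the cup is upright. Now I centre it and lower.

```bash

python3 -m pendant '[[[-0.6,-0.31,0.6,0.007,-0.009,0,40],[0.3,0,0.4,0,0,0,40],[0.3,0,0.3,0,0,0,40],[0,0,0,0,0,0,40],[0,0,0,0,0,0,40]]]' 
python3 g.py .539 -.2956 .0388 84 -45 0 0
```

```text
time: 21.88
ee_pos: [0.5402, -0.2973, 0.0471]
tcp_rot: [179.9, 45.1, 84.1]
wrist_force: [1.3, -0.2, -0.8]
opening: 0.0471
now [ 0.5402 -0.2973  0.0471] shift cm [ 0.69 -0.13  0.47] rows 0.20400736233946626 rotvec [0.003 0.001 0.001] rows 0.025495780831452305
open 0.0471 q [-10.  10. -15.  62. -45.  84.] t 21.8833
```

```bash

python3 -m pendant '[[[0.3,-0.1,0.2,0,0,0,40],[0.25,0,0.2,0,0,0,40],[0,0,0,0,0,0,40],[0,0,0,0,0,0,40]]]' 
python3 -m pendant '[[[0.15,0,0.15,0,0,0,40]]]' 
python3 -m pendant '[[[0.15,0,0.15,0,0,0,40]]]' 
python3 -m pendant '[[[0.12,0,0.12,0,0,0,40]]]'
```

```text
time: 22.22
ee_pos: [0.5393, -0.2962, 0.0401]
tcp_rot: [179.8, 45.1, 84.0]
wrist_force: [0.2, 0.3, -1.5]
opening: 0.0471
time: 22.3
ee_pos: [0.5397, -0.2965, 0.0396]
tcp_rot: [179.7, 45.2, 84.0]
wrist_force: [-5.8, 9.0, 22.3]
opening: 0.047
time: 22.38
ee_pos: [0.5401, -0.297, 0.0397]
tcp_rot: [179.7, 45.4, 83.9]
wrist_force: [-6.4, 7.0, 15.5]
opening: 0.0467
time: 22.47
ee_pos: [0.5404, -0.2973, 0.0398]
tcp_rot: [179.6, 45.5, 83.9]
wrist_force: [-4.2, 3.5, 7.7]
opening: 0.0469
```

Contact came at z of about 0.040, against 0.039 expected. I open slowly and back straight off.

```bash

python3 -m pendant '[[[0,0,0,0,-0.008,0,40],[0,0,0,0,0,0,50],[0,0,0,0,0,0,62],[0,0,0,0,0,0,76],[0,0,0,0,0,0,76]]]'
python3 -m pendant '[[[0,0,0,0,0,0,76],[0,0,-1,0,0,0,76],[0,0,-2,0,0,0,76],[0,0,-3,0,0,0,76],[0,0,-3,0,0,0,76]]]'
python3 -m pendant '[[[0,0,-3,0,0,0,76],[0,0,-3,0,0,0,76],[0,0,0,0,0,0,76],[0,0,0,0,0,0,76]]]'
python3 - <<'E'
from h import *
im=bot.camera("scene")[:,:,::-1]; top=bot.camera("top")[:,:,::-1]
a=cv2.resize(im[280:400,60:220],(533,400),interpolation=cv2.INTER_CUBIC); b=cv2.resize(top[150:250,455:555],(267,267),interpolation=cv2.INTER_CUBIC)
o=np.zeros((400,800,3),np.uint8); o[:,:533]=a; o[:267,533:]=b; cv2.imwrite("pics/final.png",o)
for m in bot.masks_of("top","cup")+bot.masks_of("top","stand"): print(round(m["confidence"],2),m["extent"])
for m in bot.mark_of("top","cup"): print(m["uv"],px2w([m["uv"]],.046,cam("top")).round(4))
E
```

```text
time: 22.88
ee_pos: [0.5411, -0.2973, 0.0407]
tcp_rot: [179.4, 46.0, 83.8]
wrist_force: [0.8, -0.6, 0.2]
opening: 0.065
time: 23.3
ee_pos: [0.5433, -0.234, 0.1]
tcp_rot: [-179.9, 46.0, 83.9]
wrist_force: [0.4, 0.0, 0.1]
opening: 0.0649
time: 23.63
ee_pos: [0.55, -0.1864, 0.1476]
tcp_rot: [179.7, 46.0, 83.8]
wrist_force: [-1.3, -0.1, -1.2]
opening: 0.0649
0.96 [144.7, 339.6, 179.1, 365.2]
0.92 [200.8, 336.2, 234.9, 363.5]
0.85 [122.7, 284.3, 157.8, 314.2]
0.79 [493.3, 176.6, 526.3, 210.9]
0.61 [478.9, 173.2, 532.3, 225.6]
[141.8, 296.8] [[0.3803 0.3879 0.046 ]]
[508.8, 192.4] [[ 0.548  -0.2841  0.046 ]]
[216.1, 349.2] [[0.2859 0.2544 0.046 ]]
[162.5, 353.0] [[0.2817 0.3484 0.046 ]]
```

View pics/final.png

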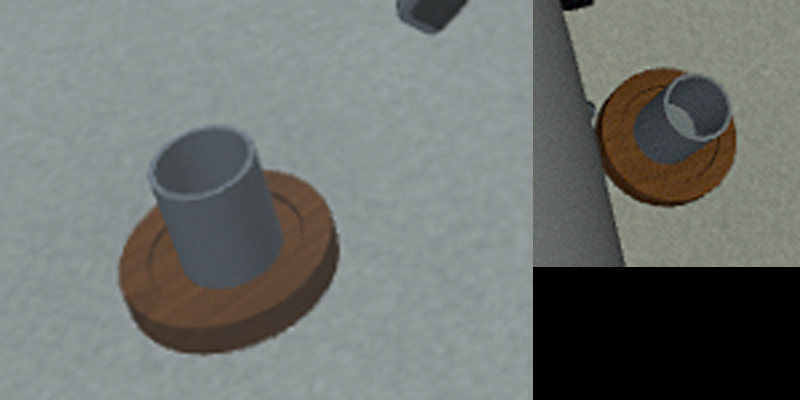

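The cup stands mouth up inside the recess (base at about (230,275) in the scene crop), and the gripper is well clear. Handing in.

```bash
python3 -c "
from workcell import bot
print(bot.job_done())"
```

```text
the job is handed in; nothing more can be done
None
```

The steel cup now stands mouth up in the recess of the wooden stand. I handed the job in at about 23.8 s of the 69 s allowed.

- **What I did:** I gripped the bottom-up cup on the board and turned it 90°. I laid it along the rest's rods, opened the jaws and backed off. Then I took hold of it again from the other side, turned it another 90° and set it down in the stand.
- **Rest check:** After release, the wrist picture showed the cup lying along the rods at (0.519, 0.037), with the gripper clear. While pressing it down I measured one brief contact force of about 45 N at the wrist. That is under the 120 N wrist limit. The 40 N limit is for the arm or gripper body; this push went through the cup held in the fingers.
- **Final check:** The scene and top pictures show the cup upright inside the recess. The top camera puts its centre at (0.548, -0.284), about 8 mm in x from where I measured the stand's centre, (0.540, -0.285). The arm's own pose at release put it within about 2 mm. Both are inside the recess's 12 mm clearance.
- **Look-alikes:** The orange and red cups were not touched. The board, with the beaker and bowl, was not in the final crops, but nothing came near them after the first grasp.

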